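# Pack up the meter case: cover down, lid shut

### The job

The meter is back in its carrying case: close the case for putting away. First fold the upright cover of the accessory compartment all the way down, then swing the case lid fully shut over it without slamming it. Just push with the fingertips or the outside of the fingers and pick nothing up: the meter stays lying in its pocket, and the solder spool, the screwdriver and the tip cleaner stay where they are.

Things in the scene. Friction and masses are not known exactly. Their poses are not given: they have to be found in the camera images.
- case: Base of a grey plastic instrument case, fixed: 200 (x) by 270 (y) by 60 mm high, walls 4 mm. Origin: centre of underside. x runs from the front (fixed latches, handle, 14 mm proud) to the rear (lid hinge), z up. A divider at y +35 mm parts the meter pocket (-y) from the accessory compartment (+y). Turned 55 to 125 degrees clockwise: lid on the robot's right, accessories at the far end
- flap (a joint): Angle of the accessory compartment's cover, a dark plate 184 (along case x) by 91 by 4 mm hinged on the divider: 0 = fully down, its upper face 8 mm below the case rim; 1.57 = upright, where it starts (within 0.2); stop 1.85. It folds towards the case's +y end, so push it on the face that looks to the meter. 90 g, stiff hinge (0.08 N m): stays where it is left
- flap_edge (a point): Middle of the accessory cover's free edge, mid-thickness, 91 mm from its hinge line; moves with the cover. Axes: x along the hinge line (the case's x), y from hinge to free edge, z out of the upper face
- flap_hinge (a point): Middle of the accessory cover's hinge line, fixed to the case, 50 mm above the bench; the line runs along the case's x
- lid (a joint): Angle of the case lid: 0 = fully shut, 1.57 = upright, above that it leans back; stop 1.90. It starts leaning back at 1.65 to 1.85. About 0.45 kg on a stiff hinge (0.75 N m): it stays where it is left, so it must be pushed all the way, some 4 N at its free edge when upright, 1 to 2 N near shut
- lid_edge (a point): Middle of the lid's free (front) edge on its outer (top) face, 202 mm from the hinge line; moves with the lid. The lid is a shell 270 mm wide, 28 mm deep, walls 4 mm; the outer face lies 28 mm from the plane through the hinge line that closes on the rim; 2 mm ribs only beyond 90 mm from its middle. Axes with the lid shut as the case's
- lid_hinge (a point): Middle of the lid's hinge line, fixed to the case, at the rear rim, 60 mm above the bench; the line runs along the case's y
- meter: Loose orange and black handheld multimeter, 150 by 78 by 36 mm, 0.28 kg, lying in a foam pocket in the case, its top 44 mm above the bench and below the case's rim. Origin: centre of its underside, x along its length. To be left alone
- spool: Loose metal solder spool standing on the bench near the front of the case, diameter 64 mm, height 55 mm. Origin: centre of its underside. To be left alone
- screwdriver: Loose screwdriver lying on the bench beyond the spool, about 200 mm long along its x. To be left alone
- cleaner: Loose round tip cleaner tin on the bench behind the case's lid, towards the end away from the robot, diameter 72 mm, height 40 mm. Origin: centre of its underside. To be left alone

How it is judged:
By the outcome, as a careful person would: the job done as asked, in the order asked, and still so for the second after the job is handed in, with the robot touching nothing.
It also fails if it takes over 58 s, if anything falls off the work surface, if the arm or the gripper's body presses on something with over 40 N, if the wrist force passes 120 N, or if a joint passes its speed limit or range.

### The arm

A 6-joint arm with a two-finger parallel gripper is mounted at the origin on the work surface. World frame = base frame: x ahead of the robot, y to its left, z up, the work surface at z = 0. Lengths are in m, angles in rad, forces in N, time in s.
With the tool pointing down it reaches from about 0.4 to 0.825 m from the base axis. Payload 7 kg.
Tool frame: the origin (TCP) lies on the centre line of the jaws, within the pads' length; the fingertips stand arm.tip_reach ahead of it and the grasp point (between the pads) lies 5 mm behind it (arm.tip_reach is the distance from the TCP to the fingertips, in m); z points along the fingers, y is the line along which they close (so a half turn about z gives the same grasp; the last joint's range is limited). The gripper opens to 88 mm and grips with 3 to 60 N. Pads are 19 mm wide; open, the fingers measure 130 mm over their backs; the gripper's body (78 mm by 193 mm) begins 47 mm behind the grasp point.
Start: joints at [-0.838, 0.359, 0.012, 0, -1.224, -0.288], TCP at [0.29, -0.609, 0.241] pointing down, gripper open.
Joint ranges: [-3.07, 3.07], [-1.43, 2.12], [-1.02, 1.25], [-3.03, 1.67], [-3.05, -0], [-3.03, 3.03]. Speed limits (rad/s): [2.39, 2.39, 3.01, 3.14, 3.14, 3.14].

### API

Orientations are given as [roll, pitch, yaw] about the fixed x, y, z axes, in that order (R = Rz(yaw) Ry(pitch) Rx(roll)).
In Python, from station import status, optics, order, arm gives the robot as it stands. The module is installed in compiled form; this text tells all that it offers.
- The arm moves only by the shell command python3 -m jog 'ROWS' [FORCE]. ROWS is JSON, a list of rows, each a list of 3 entries, a list of its own where there are three numbers: the gripper command: -1 is shut, 1 is fully open, values between are in proportion, then the shift along the tool's x, y, z in mm, then the turn about the tool's z in rad. A call has 1 to 20 rows; each row is the pose to reach, as a shift and turn from the pose commanded when the call began, along the tool's axes at that moment; what a row does not reach only later rows make up. A row lasts 1/8 s, in which the tool goes at most 62.5 mm and 10.7 degrees, less where a joint would pass 70% of its speed; a pose out of reach is approached as far as the arm can. A call with a gripper value outside its range is refused whole. The fingers move at their own pace and stop on an object; FORCE is the grip in N (left out, the last holds). Time passes only in rows, so rows that repeat a pose let the fingers close. It gives the time, the measured TCP pose, the force, the opening and the grip force at its end, in the units of the state.
- status.get_state(): the state, without advancing time (a new reading comes with each control period).
- optics.grab_frame(name): name is "scene" or "top"; returns a dict with "color" (400x640x3 uint8, red, green, blue), "mtx" (3x3 intrinsics, pixels), "k1" (the pictures are not rectified: a ray, as slopes to the right and down, at radius r is drawn at 1 + k1 r^2 times it, then the intrinsics apply), "cam_to_world" (4x4, takes a point from camera to world coordinates). Camera axes: x right, y down, z forward; pixel columns grow to the right and rows downward; lengths in m; the calibration is good to about 2 mm. A picture is of the moment at which its call begins. There is no depth.
- order.job_done(): hands the job in; it is judged then, once.
The state is a dict: "t": time; "q": joint angles; "qd": joint speeds; "joint_efforts": joint torques, N m; "eef_pos": TCP position; "ee_rot": TCP orientation; "force": force on the tool from outside, world axes, zero at the start; "moment": the same for the moment, N m; "width": finger opening in m; "gripper_force": force on a finger pad.
Only numpy, scipy, OpenCV 4.12 (cv2) and the standard library are available. Lean on these libraries where they do the work, as an engineer would, in place of code of your own. Each camera call takes 0.05 s, during which the arm holds its last target. There are 200 camera calls.

## Working session

There is one attempt and no reset: what is moved stays moved. The work goes in short steps, Python scripts to look and compute and a shell command to move; the robot and the scene stay as the last step left them, time stands still between calls to the robot, and variables do not carry over. Pictures are saved under pics/ and viewed, at most 10 in all, crops included, and the job is handed in when it is done.

```bash
mkdir -p pics
cat > h.py <<'E'
import numpy as np, cv2
from station import status, optics, order, arm
def snap(n,fn=None):
    f=optics.grab_frame(n)
    np.savez(f'{n}.npz',**{k:np.array(f[k]) for k in ('color','mtx','k1','cam_to_world')})
    if fn: cv2.imwrite('pics/'+fn,cv2.cvtColor(f['color'],cv2.COLOR_RGB2BGR))
    return f
def load(n): return np.load(f'{n}.npz')
def ray(f,u,v):
    K=np.array(f['mtx']);k=float(f['k1']);T=np.array(f['cam_to_world'])
    p=cv2.undistortPoints(np.array([[[u,v]]],float),K,np.array([k,0,0,0.]))[0,0]
    return T[:3,3],T[:3,:3]@np.array([p[0],p[1],1])
def plane(f,u,v,z):
    o,d=ray(f,u,v); return o+d*(z-o[2])/d[2]
def proj(f,P):
    T=np.linalg.inv(np.array(f['cam_to_world']))
    r,_=cv2.Rodrigues(T[:3,:3])
    return cv2.projectPoints(np.array(P,float).reshape(-1,3),r,T[:3,3],np.array(f['mtx']),np.array([float(f['k1']),0,0,0.]))[0][:,0]
E
python3 - <<'E'
from h import *
snap('scene','s1.png');snap('top','t1.png')
print(status.get_state(),arm.tip_reach)
for n in('scene','top'): print(load(n)['cam_to_world'].round(3))
E
```

```text
{'t': 0.1, 'q': array([-8.37891160e-01,  3.59285143e-01,  1.11670144e-02, -3.44506177e-04,
       -1.22411796e+00, -2.88084783e-01]), 'qd': array([-0.00029327, -0.00217296,  0.00292009,  0.00028745, -0.00087385,
        0.00052543]), 'joint_efforts': array([-1.09328197e-03, -5.84163702e+01,  2.93750900e+01,  7.01542899e+00,
        1.01918538e-02, -5.50750144e-05]), 'eef_pos': array([ 0.29024539, -0.60894314,  0.23973657]), 'ee_rot': array([ 3.14012019e+00, -9.85702793e-05, -2.69688949e+00]), 'force': array([-0.25401925,  0.19054523,  0.22892222]), 'moment': array([ 0.00845752, -0.00442288,  0.04449716]), 'gripper_force': 0.0, 'width': 0.08765902641471775} 0.014
[[-0.544  0.609 -0.577  1.019]
 [ 0.839  0.398 -0.37   0.412]
 [ 0.004 -0.686 -0.728  0.684]
 [ 0.     0.     0.     1.   ]]
[[ 1.400e-02 -9.900e-01  1.370e-01  4.180e-01]
 [-1.000e+00 -1.300e-02  2.000e-03  1.040e-01]
 [-1.000e-03 -1.370e-01 -9.910e-01  1.021e+00]
 [ 0.000e+00  0.000e+00  0.000e+00  1.000e+00]]
```

View pics/s1.png

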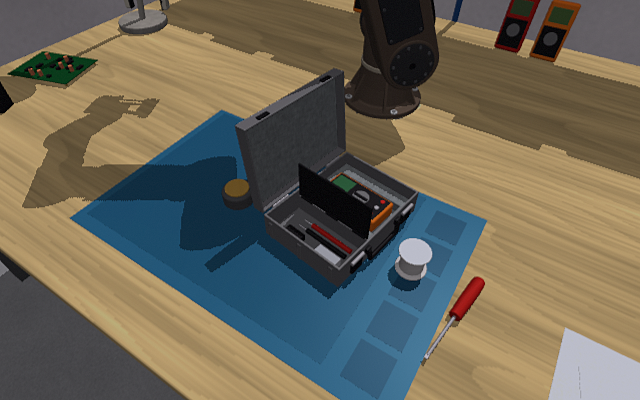

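View pics/t1.png

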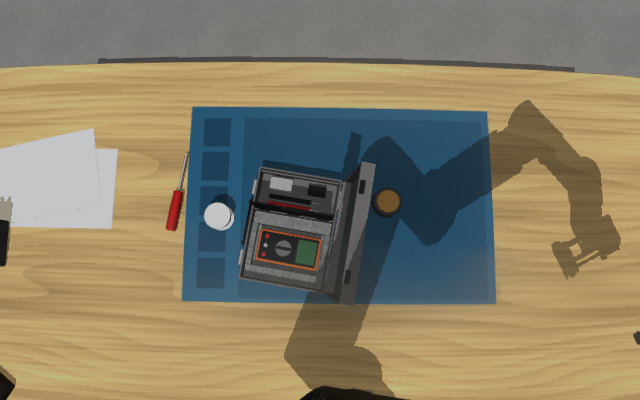

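The top view shows the case at about (290,230), with its front facing the spool at (218,216). The lid's edge is at about (358,235), the flap line runs roughly (247,203) to (335,217), and the tin is at (387,201). I'll enlarge this for corner picking.

Run:
```python
from h import *
f=load('top');c=cv2.cvtColor(f['color'],cv2.COLOR_RGB2BGR)[150:310,220:410]
c=np.clip(c.astype(float)*1.8,0,255).astype('uint8')
a=cv2.resize(c,None,fx=3.7,fy=3.7,interpolation=cv2.INTER_CUBIC)
cv2.imwrite('pics/t1c.png',a)
f=load('scene');c=cv2.cvtColor(f['color'],cv2.COLOR_RGB2BGR)[60:305,220:430]
c=np.clip(c.astype(float)*1.8,0,255).astype('uint8')
cv2.imwrite('pics/s1c.png',cv2.resize(c,None,fx=2.4,fy=2.4,interpolation=cv2.INTER_CUBIC))
```

```text
(no output)
```

View pics/t1c.png

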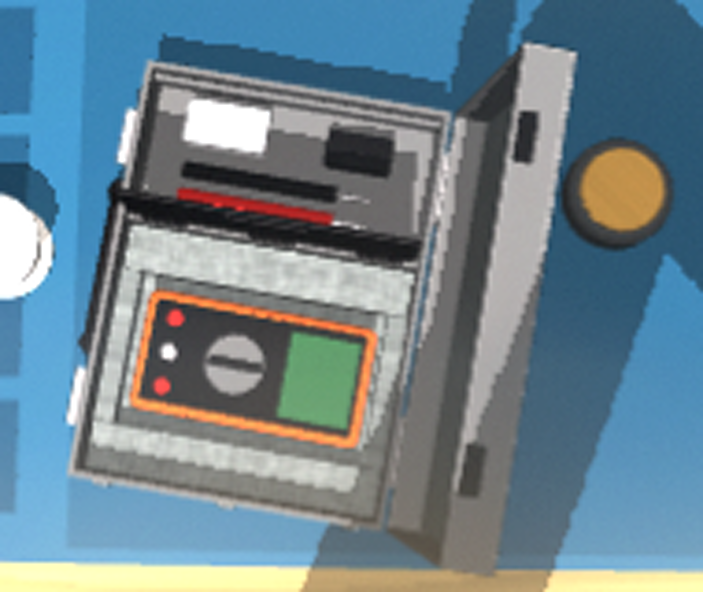

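View pics/s1c.png

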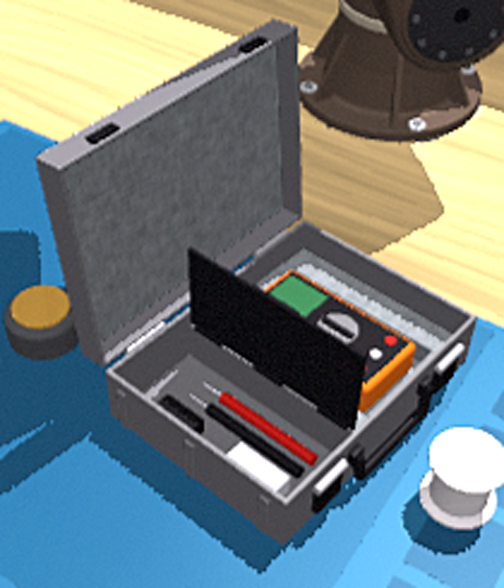

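The top crop gives rim corners (150,63), (448,113), (383,525) and (72,475), with the lid's outer edge running (577,52) to (495,572). In the scene crop the flap's free edge runs (190,250) to (362,360), and the lid's outer edge runs (38,158) to (275,22).

```bash
cat > geo.py <<'E'
from h import *
from scipy.optimize import least_squares
ft,fs=load('top'),load('scene')
T=lambda u,v:(ft,u/3.7+220,v/3.7+150)
S=lambda u,v:(fs,u/2.4+220,v/2.4+60)
loc=np.array([[-.1,.135],[.1,.135],[.1,-.135],[-.1,-.135]])
obs=[[T(150,63),S(293,500)],[T(448,113),S(105,362)],[T(383,525),S(305,225)],[T(72,475),S(473,318)]]
def R(a): return np.array([[np.cos(a),-np.sin(a)],[np.sin(a),np.cos(a)]])
def res(p):
    r=[]
    for l,o in zip(loc,obs):
        P=np.r_[p[:2]+R(p[2])@l,.06]
        for f,u,v in o: r+=list(proj(f,P)[0]-[u,v])
    return r
s=least_squares(res,[.5,.1,-1.7],loss='soft_l1')
case=s.x
def w(x,y,z): return np.r_[case[:2]+R(case[2])@[x,y],z]
def tri(a,b):
    (o1,d1),(o2,d2)=ray(*a),ray(*b)
    A=np.stack([d1,-d2],1);t=np.linalg.lstsq(A,o2-o1,rcond=None)[0]
    p,q=o1+t[0]*d1,o2+t[1]*d2
    return (p+q)/2,np.linalg.norm(p-q)
def cl(P): return np.r_[R(case[2]).T@(P[:2]-case[:2]),P[2]]
E
python3 - <<'E'
from geo import *
print('case',case,np.degrees(case[2]));print(np.round(res(case),1))
for a,b in((T(577,52),S(38,158)),(T(495,572),S(275,22))):
    P,e=tri(a,b);print('lid',P,cl(P),e)
# flap edge in scene: lies on plane case x = +-0.092
for (a,x) in((S(190,250),.092),(S(362,360),-.092)):
    o,d=ray(*a);n=np.r_[R(case[2])@[1,0],0];t=(x-(o[:2]-case[:2])@n[:2])/(d@n);print('flap',cl(o+t*d))
for n,u,v,z in(('cleaner',617/3.7+220,192/3.7+150,.04),('spool',217,216,.055),('sd1',174,228,.01)):
    P=plane(ft,u,v,z);print(n,P,cl(P))
print('flaphinge',w(0,.035,.05),'lidhinge',w(.1,0,.06))
E
```

```text
case [ 0.49626444  0.15060651 -1.72703559] -98.95185018320092
[-0.8 -0.4 -2.8  1.3  1.2 -0.1 -0.2  3.4 -0.   2.2 -0.8 -2.7 -1.2  0.7
  1.5 -1.3]
lid [ 0.60576534 -0.01738368  0.25655796] [0.14890515 0.13430713 0.25655796] 0.0029958065457348754
lid [0.34234376 0.0253854  0.25583124] [ 0.14764657 -0.13256089  0.25583124] 0.00411473470487463
flap [0.092      0.03504826 0.13532354]
flap [-0.092       0.04177113  0.13932631]
cleaner [ 0.56686755 -0.07867489  0.04      ] [0.21550247 0.10542032 0.04      ]
spool [0.52524237 0.3272285  0.055     ] [-0.17897973  0.00114181  0.055     ]
sd1 [0.49857209 0.44479835 0.01      ] [-0.29096751 -0.043498    0.01      ]
flaphinge [0.53083812 0.14516035 0.05      ] lidhinge [0.480704   0.05182456 0.06      ]
```

```bash
cat >> geo.py <<'E'
from scipy.spatial.transform import Rotation as Ro
def go(x,y,ztip):
    s=status.get_state();Rt=Ro.from_euler('xyz',s['ee_rot']).as_matrix()
    d=w(x,y,ztip+.014)-s['eef_pos']
    return (Rt.T@d*1000).round(0)
E
python3 - <<'E'
from geo import *
print(go(-.01,-.03,.36), go(.10,-.03,.36))
print('dyaw tool z',-(case[2]-status.get_state()['ee_rot'][2]))
E
```

```text
[-494.  622. -133.] [-431.  532. -134.]
dyaw tool z -0.969853898413241
```

```bash
python3 -m jog '[[-1,[0,0,-60],0],[-1,[0,0,-120],0],[-1,[-40,50,-133],-0.15],[-1,[-80,100,-133],-0.3],[-1,[-119,150,-133],-0.45],[-1,[-159,200,-133],-0.6],[-1,[-198,250,-133],-0.75],[-1,[-238,300,-133],-0.85],[-1,[-278,350,-133],-0.97],[-1,[-317,400,-133],-0.97],[-1,[-357,450,-133],-0.97],[-1,[-397,500,-133],-0.97],[-1,[-437,550,-133],-0.97],[-1,[-475,600,-133],-0.97],[-1,[-494,622,-133],-0.97],[-1,[-494,622,-133],-0.97],[-1,[-494,622,-133],-0.97]]'
python3 - <<'E'
from geo import *
s=status.get_state();print(cl(s['eef_pos']),s['ee_rot'],case[2],s['t'])
print('pre',go(-.01,-.02,.12))
for th in (1.57,1.4,1.2,1,.8,.6,.4,.2,.1,0,-.03):
    c,si=np.cos(th),np.sin(th);r=.072
    print(th,go(-.01,.035+r*c-.002*si-.021,.05+r*si+.002*c))
E
```

```text
t: 2.22
eef_pos: [0.4684, 0.1646, 0.3732]
ee_rot: [3.141, -0.001, -1.726]
force: [0.7, -0.4, -0.1]
width: 0.0003
gripper_force: 0.0
[-0.00948288 -0.02966368  0.37315999] [ 3.14086444e+00 -8.59690404e-04 -1.72617403e+00] -1.7270355866370102 2.225
pre [ -1. -10. 239.]
1.57 [ -1. -42. 237.]
1.4 [ -1. -54. 238.]
1.2 [ -1. -68. 241.]
1 [ -1. -81. 247.]
0.8 [ -1. -93. 256.]
0.6 [  -1. -102.  267.]
0.4 [  -1. -109.  279.]
0.2 [  -1. -114.  293.]
0.1 [  -1. -115.  300.]
0 [  -1. -116.  307.]
-0.03 [  -1. -116.  309.]
```

```bash
python3 -m jog '[[-1,[0,0,60],0],[-1,[0,-5,120],0],[-1,[0,-5,180],0],[-1,[0,-8,225],0],[-1,[0,-20,237],0],[-1,[0,-32,237],0],[-1,[0,-42,237],0],[-1,[0,-54,238],0],[-1,[0,-68,241],0],[-1,[0,-81,247],0],[-1,[0,-93,256],0],[-1,[0,-102,267],0],[-1,[0,-109,279],0],[-1,[0,-114,293],0],[-1,[0,-115,300],0],[-1,[0,-116,303],0],[-1,[0,-116,303],0]]'
python3 - <<'E'
from geo import *
snap('scene','s2.png')
s=status.get_state();print(cl(s['eef_pos']))
E
```

```text
t: 4.35
eef_pos: [0.583, 0.1467, 0.0704]
ee_rot: [3.141, -0.0, -1.727]
force: [-0.6, 0.3, -0.0]
width: 0.0003
gripper_force: 0.0
[-0.00973031  0.08646226  0.07072678]
```

View pics/s2.png

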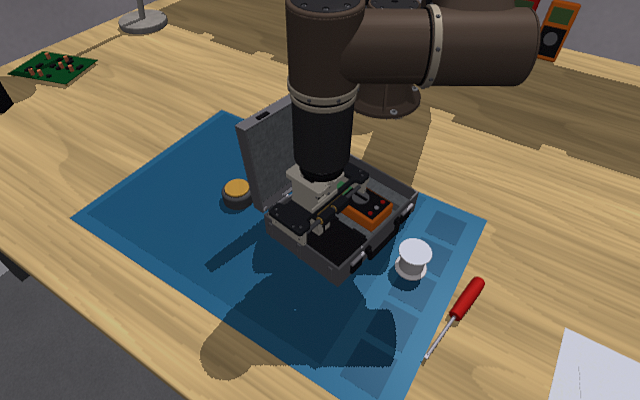

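The flap is nearly down under the fingers, with a dark plate in the compartment at about (345,245). Next I press it to its stop.

```bash
python3 -m jog '[[-1,[0,0,2],0],[-1,[0,0,4],0],[-1,[0,0,5],0],[-1,[0,0,5],0],[-1,[0,0,5],0]]'
```

```text
t: 5.03
eef_pos: [0.5836, 0.1469, 0.0663]
ee_rot: [-3.141, 0.0, -1.727]
force: [-1.1, 0.7, 5.7]
width: 0.0005
gripper_force: 2.7
```

```bash
python3 -m jog '[[-1,[0,0,1],0],[-1,[0,0,2],0],[-1,[0,0,2],0],[-1,[0,0,2],0]]'
```

```text
t: 5.52
eef_pos: [0.5836, 0.1469, 0.0661]
ee_rot: [-3.14, 0.001, -1.726]
force: [-7.7, 0.8, 20.3]
width: 0.0006
gripper_force: 10.2
```

Run:
```python
from geo import *
np.set_printoptions(suppress=True)
print('up',go(-.01,.04,.34));print('over',go(.2,.03,.34));print('down',go(.2,.03,.225))
for th in (1.75,1.57,1.4,1.2,1,.8,.6,.4,.3,.2,.1,0):
    c,s=np.cos(th),np.sin(th);d=.172
    print(th,go(.1095-d*c+.028*s,.03,.06+d*s+.028*c)-go(.2,.03,.225))
```

```text
up [  -0.   46. -288.]
over [ 210.   57. -288.]
down [ 210.   57. -173.]
1.75 [-33.   0.   1.]
1.57 [-63.   0.  -7.]
1.4 [-92.   0.  -9.]
1.2 [-127.    0.   -6.]
1 [-160.    0.    5.]
0.8 [-190.    0.   22.]
0.6 [-217.    0.   45.]
0.4 [-238.    0.   72.]
0.3 [-247.    0.   87.]
0.2 [-254.    0.  103.]
0.1 [-259.    0.  120.]
0 [-263.    0.  137.]
```

```bash
python3 -m jog '[[-1,[0,0,-50],0],[-1,[0,10,-110],0],[-1,[0,25,-170],0],[-1,[0,46,-230],0],[-1,[0,46,-290],0],[-1,[0,46,-290],0],[-1,[50,50,-290],0],[-1,[110,52,-290],0],[-1,[160,55,-290],0],[-1,[210,57,-290],0],[-1,[210,57,-290],0],[-1,[210,57,-230],0],[-1,[210,57,-175],0],[-1,[210,57,-175],0],[-1,[210,57,-175],0]]'
python3 - <<'E'
from geo import *
snap('scene','s3.png')
s=status.get_state();print(cl(s['eef_pos']))
E
```

```text
t: 7.4
eef_pos: [0.4957, -0.0516, 0.2405]
ee_rot: [-3.14, -0.0, -1.726]
force: [0.5, 0.6, 0.4]
width: 0.0003
gripper_force: 0.0
[0.1995853  0.0311975  0.24102867]
```

View pics/s3.png

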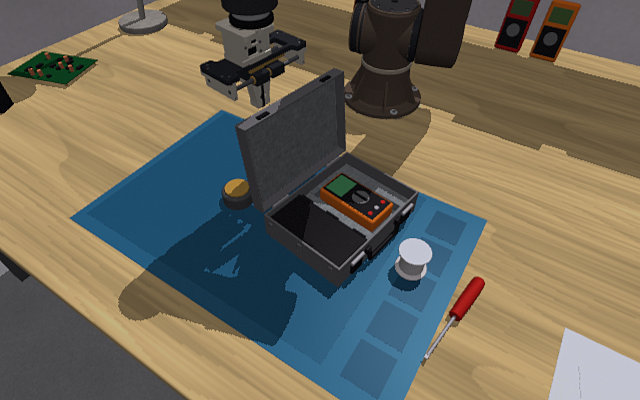

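The flap lies flat and the gripper is behind the lid, near (262,90). Now I push the lid gently along its arc.

```bash
python3 -m jog '[[-1,[-15,0,0],0],[-1,[-25,0,0],0],[-1,[-33,0,0],0],[-1,[-42,0,-3],0],[-1,[-52,0,-5],0],[-1,[-63,0,-7],0],[-1,[-77,0,-8],0],[-1,[-92,0,-9],0],[-1,[-110,0,-8],0],[-1,[-127,0,-6],0],[-1,[-144,0,-1],0],[-1,[-160,0,5],0],[-1,[-175,0,13],0],[-1,[-190,0,22],0],[-1,[-204,0,33],0],[-1,[-217,0,45],0],[-1,[-228,0,58],0],[-1,[-238,0,72],0],[-1,[-238,0,72],0],[-1,[-238,0,72],0]]'
python3 - <<'E'
from geo import *
s=status.get_state();print(cl(s['eef_pos']))
for th in (.4,.3,.2,.1,0):
    c,s=np.cos(th),np.sin(th);d=.172
    print(th,go(.1095-d*c+.028*s,.03,.06+d*s+.028*c))
E
```

```text
t: 9.95
eef_pos: [0.5316, 0.1834, 0.1667]
ee_rot: [-3.141, 0.0, -1.727]
force: [0.1, -0.3, 0.2]
width: 0.0003
gripper_force: 0.0
[-0.03791137  0.02979571  0.16665494]
0.4 [-0. -0. -0.]
0.3 [-9. -0. 15.]
0.2 [-16.  -0.  31.]
0.1 [-21.  -0.  48.]
0 [-25.  -0.  65.]
```

```bash
python3 -c "
from h import *
snap('scene','s4.png')"
```

```text
(no output)
```

View pics/s4.png

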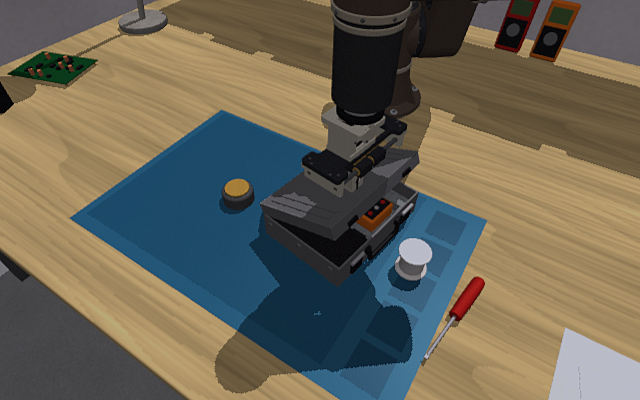

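The lid is at about 0.4 rad, with its front edge near (345,215), and the fingers are on top of it. I continue slowly.

```bash
python3 -m jog '[[-1,[-5,0,7],0],[-1,[-9,0,15],0],[-1,[-13,0,23],0],[-1,[-16,0,31],0],[-1,[-19,0,39],0],[-1,[-21,0,47],0],[-1,[-22,0,51],0],[-1,[-23,0,55],0],[-1,[-24,0,58],0],[-1,[-25,0,61],0],[-1,[-25,0,63],0],[-1,[-25,0,64],0],[-1,[-25,0,65],0],[-1,[-25,0,66],0],[-1,[-25,0,66],0],[-1,[-25,0,66],0]]'
```

```text
t: 12.0
eef_pos: [0.5352, 0.208, 0.1022]
ee_rot: [-3.141, 0.0, -1.726]
force: [-6.8, -0.6, 15.7]
width: 0.0005
gripper_force: 7.4
```

```bash
python3 -m jog '[[-1,[0,0,1],0],[-1,[0,0,1],0],[-1,[0,0,1],0]]' && python3 -m jog '[[-1,[0,0,-5],0],[-1,[0,0,-30],0],[-1,[0,0,-80],0],[-1,[0,0,-140],0],[-1,[50,0,-200],0],[-1,[110,0,-230],0],[-1,[170,0,-230],0],[-1,[230,0,-230],0],[-1,[290,0,-230],0],[-1,[290,0,-230],0],[-1,[290,0,-230],0]]'; python3 -c "
from h import *
snap('scene','s5.png')"
```

```text
t: 12.38
eef_pos: [0.5352, 0.208, 0.1021]
ee_rot: [-3.141, 0.001, -1.726]
force: [-10.7, -1.4, 22.7]
width: 0.0002
gripper_force: 11.4
t: 13.75
eef_pos: [0.4901, -0.0791, 0.3296]
ee_rot: [-3.141, 0.0, -1.729]
force: [-0.0, 1.2, -0.3]
width: 0.0002
gripper_force: 0.0
```

View pics/s5.png

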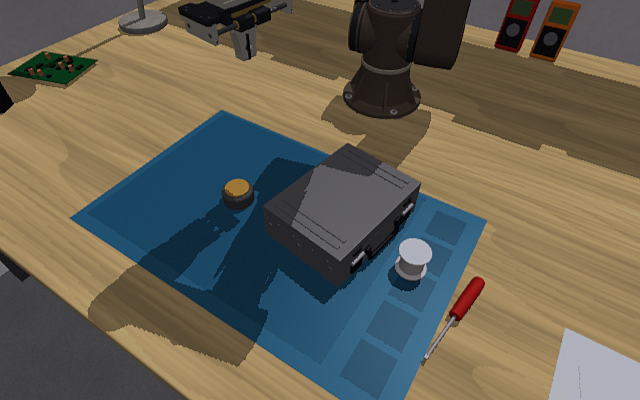

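The case is shut, with the lid flush around (342,205). The tin, spool and screwdriver haven't moved, and the arm is clear.

```bash
python3 -c "
from station import order
print(order.job_done())"
```

```text
the job is handed in; nothing more can be done
None
```

I folded the accessory cover down to its stop, then pushed the case lid gently shut; in the last picture the lid is flush, the spool, screwdriver and tip cleaner have not moved and the arm is clear, so the job is handed in (about 14 s on the robot's clock).

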